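# Click-test the travel atomisers

## Robot

A 6-joint arm with a two-finger parallel gripper is mounted at the origin on the work surface. World frame = base frame: x ahead of the robot, y to its left, z up, the work surface at z = 0. Lengths are in m, angles in rad, forces in N, time in s.
With the tool pointing down it reaches from about 0.25 to 0.775 m from the base axis. Payload 4 kg.
Tool frame: the origin (TCP) lies at the very end of the fingers, on their centre line; the grasp point (between the pads) lies 19 mm behind it (robot.hold_point_z is the distance from the TCP to the grasp point, in m); z points along the fingers, y is the line along which they close (so a half turn about z gives the same grasp; the last joint's range is limited). The gripper opens to 94 mm and grips with 3 to 60 N. Pads are 16 mm wide; open, the fingers measure 119 mm over their backs; the gripper's body (75 mm by 177 mm) begins 78 mm behind the grasp point.
Start: joints at [-1.362, 0.087, 1.371, -0, 1.684, -0.103], TCP at [0.169, -0.524, 0.206] pointing down, gripper open.
Joint ranges: [-3.1, 3.1], [-0.76, 2.03], [0.27, 2.55], [-1.08, 4.22], [0.17, 2.65], [-2.57, 2.57]. Speed limits (rad/s): [2.79, 2.79, 3.14, 3.14, 3.14, 3.14].

## Interface

Orientations are given as [roll, pitch, yaw] about the fixed x, y, z axes, in that order (R = Rz(yaw) Ry(pitch) Rx(roll)).
In Python, from bench import robot gives the robot as it stands.
- The arm moves only by the tool carry_out, never from a script. Its argument "steps" is a list of rows, each a list of 3 entries, a list of its own where there are three numbers: the shift along the tool's x, y, z in m, then the turn about the tool's z in units of 10 degrees (1.0 is 10 degrees), then the closure, from -1 (fully open) to 1 (shut). In form: [[[tx, ty, tz], roll, jaw], ...]. A call has 1 to 10 rows; each row is the pose to reach, as a shift and turn from the pose commanded when the call began, along the tool's axes at that moment; what a row does not reach only later rows make up. A row lasts 1/8 s, in which the tool goes at most 62.5 mm and 10.7 degrees, less where a joint would pass 70% of its speed; a pose out of reach is approached as far as the arm can. A call with a gripper value outside its range is refused whole. The fingers move at their own pace and stop on an object; the grip force is fixed at half the most. Time passes only in rows, so rows that repeat a pose let the fingers close. It gives the time, the measured TCP pose, the force, the opening and the grip force at its end, in the units of the state.
- robot.get_obs(): the state, without advancing time (a new reading comes with each control period).
- robot.snapshot(name): name is "side" or "top" or "wrist"; returns a dict with "image" (420x560x3 uint8, red, green, blue), "z_map" (420x560 float32, m along the optical axis (not along the pixel's ray), 0 where there is no reading), "mtx" (3x3 intrinsics, pixels), "D" ([k1, k2, p1, p2, k3] as OpenCV has them; the pictures are not rectified), "R" (3x3) and "t" (3): a world point X has camera coordinates R X + t. Camera axes: x right, y down, z forward; pixel columns grow to the right and rows downward; lengths in m; the calibration is good to about 2 mm. A picture is of the moment at which its call begins.
- robot.close_job(): hands the job in; it is judged then, once.
The state is a dict: "time": time; "joint_positions": joint angles; "qvel": joint speeds; "joint_torque": joint torques, N m; "tool_pos": TCP position; "ee_rot": TCP orientation; "wrist_force": force on the tool from outside, world axes, zero at the start; "wrist_torque": the same for the moment, N m; "width": finger opening in m; "finger_force": force on a finger pad.
Only numpy, scipy, OpenCV 4.12 (cv2) and the standard library are available. Lean on these libraries where they do the work, as an engineer would, in place of code of your own. Each camera call takes 0.05 s, during which the arm holds its last target. There are 200 camera calls.

## Task

Two steel travel atomisers stand on the aluminium tray, one round and one square, each with a press-to-lock button on top. Click each button fully down and let go, the round one first and then the square one. Stand the atomiser whose button springs back upright in the middle of the walnut bowl, and leave the one whose button stays down standing in its place on the tray, still locked down, without disturbing the ring cone, roll-on bottle and watch.

Things in the scene. Friction and masses are not known exactly. Their poses are not given: they have to be found in the camera images.
- round_mid (a point): Round atomiser: loose upright steel cylinder, 40 mm in diameter and 62 mm high, standing on the tray with a black button on top. Its origin is the centre of the case, 31 mm above its underside; z up along the case. Weighs about 0.15 kg. 
- square_mid (a point): Square atomiser: loose upright steel prism, 38 x 38 mm and 62 mm high, standing on the tray with a black button on top. Its origin is the centre of the case, 31 mm above its underside; z up along the case. Weighs about 0.15 kg. Its x and y axes are square to its sides. The two atomisers stand at least 140 mm apart, in either order, along the tray's length, with free space on all sides of each for open fingers closing along the tray's length
- round_button (a point): Centre of the top face of the round atomiser's button (black, 22 mm in diameter, 12 mm proud of the case when out and 3 mm when down); it moves with the button
- square_button (a point): Centre of the top face of the square atomiser's button (black, 22 mm in diameter, 12 mm proud of the case when out and 3 mm when down); it moves with the button
- round_top (a joint): How far the round atomiser's button is pressed, in m: 0 fully out, 0.009 fully down. On a sound atomiser it moves with about 1 N and stays down where it is left; on the failed one a spring (2 N at the start, about 5 N fully down) pushes it back out to 0 as soon as it is let go. Exactly one of the two atomisers has failed, either one by chance, and they look alike in this
- square_top (a joint): How far the square atomiser's button is pressed, in m: 0 fully out, 0.009 fully down. On a sound atomiser it moves with about 1 N and stays down where it is left; on the failed one a spring (2 N at the start, about 5 N fully down) pushes it back out to 0 as soon as it is let go. Exactly one of the two atomisers has failed, either one by chance, and they look alike in this
- bowl: Walnut bowl, fixed, 150 mm across the rim and 36 mm high, wall 5 mm; flat inner floor 6 mm above the dresser top and about 100 mm across, sides flaring outwards. Origin at the centre of its underside, z up
- tray: Aluminium tray, fixed, 230 mm (its x) by 360 mm (its y, its length), rim 12 mm high, floor 4 mm thick. Origin at the centre of its underside, z up. A fixed black sunglasses case, 54 mm high, lies on the dresser beyond the tray
- cone_mid (a point): Bystander: loose white ceramic ring cone on the tray, 60 mm wide at the foot and 75 mm high; origin at its centre, half-way up
- rollon_mid (a point): Bystander: loose amber glass roll-on bottle with aluminium cap on the tray, 28 mm in diameter and 76 mm high; origin at its centre, half-way up
- watch_mid (a point): Bystander: loose stainless steel watch lying flat on the tray, about 115 x 40 mm and 12 mm high; origin at its centre. All three bystanders stand along the tray's robot-side edge, at least 70 mm (centre to centre) from the atomisers

How it is judged:
By the outcome, as a careful person would: the job done as asked, in the order asked, and still so for the second after the job is handed in, with the robot touching nothing.
It also fails if it takes over 50 s, if anything falls off the work surface, if the arm or the gripper's body presses on something with over 40 N, if the wrist force passes 120 N, or if a joint passes its speed limit or range.

## Working session

There is one attempt and no reset: what is moved stays moved. The work goes in short steps, Python scripts to look and compute and a tool call to move; the robot and the scene stay as the last step left them, time stands still between calls to the robot, and variables do not carry over. Pictures are saved under pics/ and viewed, at most 10 in all, crops included, and the job is handed in when it is done.

Besides the shell and the picture viewer there is one more tool, called after "Emit:" as a command line: name --argument value ..., lists and objects as JSON in quotes. carry_out: Moves the arm, as the interface text tells. Its arguments: {"type":"object","properties":{"steps":{"type":"array","items":{"type":"array"}}},"required":["steps"]}

```bash
mkdir -p pics
cat > h.py <<'E'
import numpy as np, cv2
from bench import robot
def world(s, px):
    """pixels (N,2 as u,v) -> world points from the depth map"""
    px=np.atleast_2d(np.float64(px)); n=cv2.undistortPoints(px.reshape(-1,1,2),s['mtx'],s['D'])[:,0]
    z=s['z_map'][px[:,1].astype(int),px[:,0].astype(int)]
    return (np.c_[n,np.ones(len(n))]*z[:,None]-s['t'])@s['R']
def plane(s, px, h):
    px=np.atleast_2d(np.float64(px)); n=cv2.undistortPoints(px.reshape(-1,1,2),s['mtx'],s['D'])[:,0]
    d=np.c_[n,np.ones(len(n))]@s['R']; c=-s['R'].T@s['t']
    return c+d*((h-c[2])/d[:,2])[:,None]
E
python3 - <<'E'
from h import *
o=robot.get_obs(); print(o['tool_pos'],o['ee_rot'],o['width'],o['time'],robot.hold_point_z)
for n in('top','side'):
    s=robot.snapshot(n); cv2.imwrite(f'pics/{n}0.png',s['image'][...,::-1]); np.savez(f'{n}0.npz',**s); print(-s['R'].T@s['t'])
E
```

```text
[ 0.16860189 -0.52293574  0.20428688] [-3.13934864e+00 -2.02116586e-04  3.11821112e-01] 0.09393587108245428 0.0 0.0188
[0.39826226 0.00239011 0.93855068]
[ 0.37444206 -0.78798757  0.74810987]
```

View pics/top0.png

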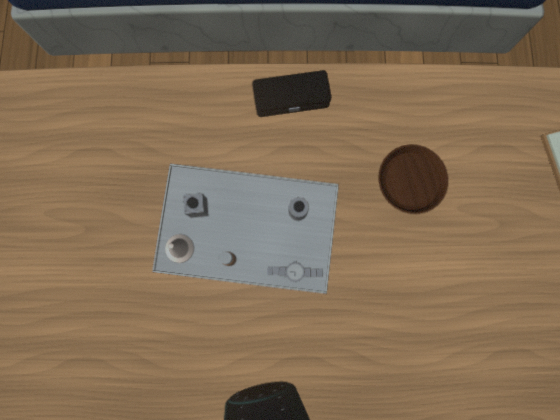

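View pics/side0.png

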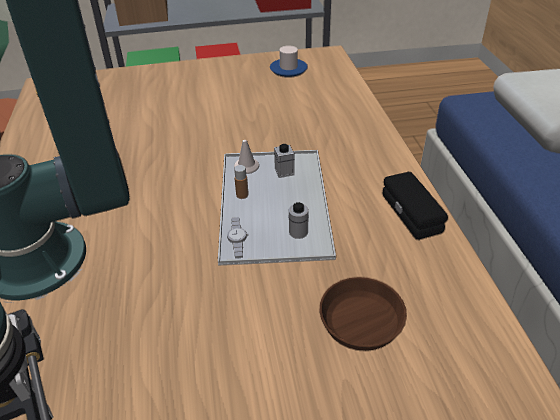

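The top view shows the square atomiser's button at about (192,202), the round one's at (299,206), the bowl at (413,179) and tray corners at (171,165), (338,184), (327,292) and (154,271). The side view agrees: round nearest the bowl, square beside the ring cone.

```bash
python3 - <<'E'
from h import *
s=dict(np.load('top0.npz')); d=dict(np.load('side0.npz'))
def blob(s,u,v,r,lo=60):
    g=s['image'].max(2)[v-r:v+r,u-r:u+r]; m=(g<lo).astype('uint8')
    n,l,st,c=cv2.connectedComponentsWithStats(m); i=1+st[1:,4].argmax(); return c[i]+[u-r,v-r],st[i,2:]
for nm,t,sd in(('round',(299,206),(298,208)),('square',(193,202),(284,148))):
    p,a=blob(s,*t,12); q,b=blob(d,*sd,10)
    print(nm,p,a,plane(s,p,.078),world(s,np.round(p)),'side',q,b,plane(d,q,.076))
c=plane(s,[(171,165),(338,184),(327,292),(154,271)],.012); print(c,c.mean(0),np.linalg.norm(c[0]-c[1]),np.linalg.norm(c[1]-c[2]))
e=(c[1]-c[0]+c[2]-c[3])/2; print('tray len dir deg',np.degrees(np.arctan2(e[1],e[0])))
# depth-based points of case tops, bystanders, bowl
vv,uu=np.mgrid[130:300,140:460]; P=world(s,np.c_[uu.ravel(),vv.ravel()]); U=uu.ravel();V=vv.ravel()
for nm,(u,v) in dict(round=(299,207),square=(193,203)).items():
    k=(abs(U-u)<16)&(abs(V-v)<16)&(abs(P[:,2]-.066)<.005)
    r=cv2.minAreaRect(np.float32(P[k,:2]*1000)); print(nm,'case top',k.sum(),r,P[k,2].mean())
k=(abs(U-413)<45)&(abs(V-179)<45)&(P[:,2]>.030)
(x,y),r=cv2.minEnclosingCircle(np.float32(P[k,:2])); print('bowl',x,y,r,P[k,2].max(),'floor',world(s,(413,179)))
for n,(u,v) in dict(cone=(178,247),roll=(228,258),watch=(295,271)).items(): print(n,world(s,(u,v)))
E
python3 - <<'E'
import cv2
a=cv2.imread('pics/top0.png')
cv2.imwrite('pics/crop0.png',cv2.resize(a[155:300,145:345],None,fx=4,fy=4,interpolation=cv2.INTER_CUBIC))
E
```

```text
round [298.65333333 206.14666667] [10 10 75] [[ 0.53771459 -0.02965913  0.078     ]] [[ 0.53793021 -0.03032086  0.07839441]] side [298.05263158 207.47368421] [11 10 95] [[ 0.53472808 -0.03571591  0.076     ]]
square [192.34567901 202.40740741] [11 10 81] [[0.54758827 0.17613338 0.078     ]] [[0.54842247 0.17684831 0.07785674]] side [283.53030303 148.06060606] [ 9  9 66] [[0.54475948 0.17053962 0.076     ]]
[[ 0.63989918  0.23632865  0.012     ]
 [ 0.59469393 -0.11589291  0.012     ]
 [ 0.3705591  -0.08686031  0.012     ]
 [ 0.4176886   0.26631726  0.012     ]] [0.5057102  0.07497317 0.012     ] 0.35511060642595704 0.22600732868984486
tray len dir deg -97.45745632824442
round case top 219 ((537.4727783203125, -29.844972610473633), (37.4783935546875, 38.499046325683594), 89.43821716308594) 0.06571510179131142
square case top 269 ((547.9440307617188, 176.6883087158203), (38.13544464111328, 38.46061325073242), 4.906911849975586) 0.06586526383352352
bowl 0.5189979076385498 -0.16629056632518768 0.20753739774227142 0.9385506753928774 floor [[ 0.60553933 -0.27879977  0.00585669]]
cone [[0.46286633 0.20663214 0.0594894 ]]
roll [[0.43952085 0.10673831 0.07641381]]
watch [[ 0.41407778 -0.02210738  0.01998498]]
```

View pics/crop0.png

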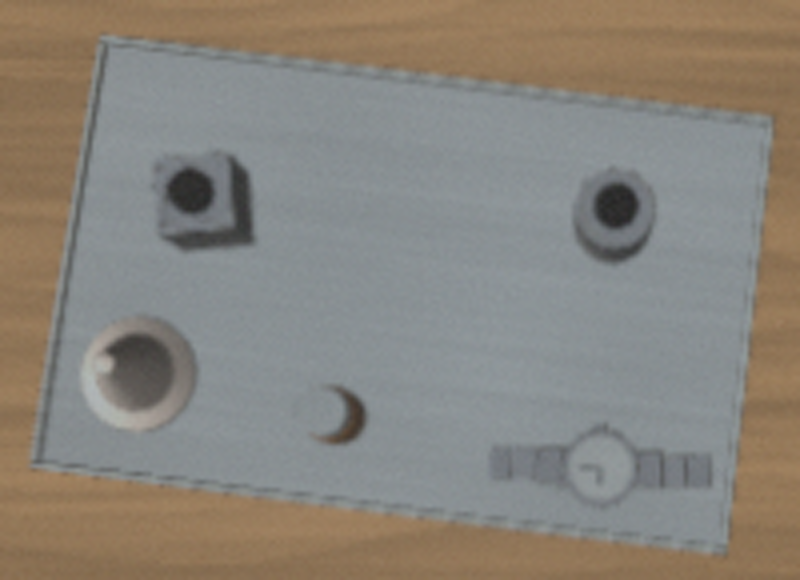

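Crop: square button near (190,190), its case turned about 5° counter-clockwise; round button near (615,205); bystanders along the robot-side edge. The heights (0.078 for the buttons, 0.066 for the case tops) and sizes match what was given.

```bash
cat >> h.py <<'E'
def to(xyz, yaw=None):
    """shift in the tool's axes and turn (10 deg units) from the measured pose"""
    o=robot.get_obs(); R=cv2.Rodrigues(np.array([0,0,o['ee_rot'][2]]))[0]@np.diag([1,-1,-1.])
    turn=0 if yaw is None else -(yaw-np.degrees(o['ee_rot'][2]))/10
    print('shift',np.round(R.T@(np.array(xyz)-o['tool_pos']),4),'turn',round(turn,3),'now',np.round(o['tool_pos'],4),np.round(np.degrees(o['ee_rot']),2),'t',round(o['time'],3),'F',np.round(o['wrist_force'],1),'w',round(o['width'],4))
E
python3 - <<'E'
from h import *
s=dict(np.load('top0.npz'))
hsv=cv2.cvtColor(s['image'],cv2.COLOR_RGB2HSV); print(hsv[179,413],hsv[179,370],hsv[250,413])
m=np.zeros((420,560),'uint8'); m[130:230,365:465]=(hsv[130:230,365:465,2]<105)*255
c=max(cv2.findContours(m,0,1)[0],key=cv2.contourArea); P=plane(s,c[:,0],.036)[:,:2]
print('bowl',cv2.fitEllipse(np.float32(P*1000)))
to((.537,-.031,.12),5)
E
```

```text
[ 12 138  72] [ 17 103 134] [ 16 108 151]
bowl ((600.3081665039062, -270.0360412597656), (145.85765075683594, 145.95359802246094), 177.87844848632812)
shift [ 0.5016 -0.3553  0.0844] turn 1.286 now [ 0.1686 -0.523   0.2044] [-1.7989e+02 -1.0000e-02  1.7860e+01] t 0.1 F [-1.   0.3  0.3] w 0.0942
```

Emit:
carry_out --steps '[[[0.5016, -0.3553, 0.0844], 1.29, 1], [[0.5016, -0.3553, 0.0844], 1.29, 1], [[0.5016, -0.3553, 0.0844], 1.29, 1], [[0.5016, -0.3553, 0.0844], 1.29, 1], [[0.5016, -0.3553, 0.0844], 1.29, 1], [[0.5016, -0.3553, 0.0844], 1.29, 1], [[0.5016, -0.3553, 0.0844], 1.29, 1], [[0.5016, -0.3553, 0.0844], 1.29, 1], [[0.5016, -0.3553, 0.0844], 1.29, 1], [[0.5016, -0.3553, 0.0844], 1.29, 1]]'

```text
time: 1.35
tool_pos: [0.5378, -0.0295, 0.1203]
ee_rot: [3.141, 0.001, 0.087]
wrist_force: [0.1, -0.5, 0.9]
width: 0.0008
finger_force: 0.0
```

```bash
python3 -c "
from h import *
to((.537,-.031,.085),5)"
```

```text
shift [-0.001   0.0015  0.0353] turn -0.0 now [ 0.5378 -0.0295  0.1203] [1.7999e+02 3.0000e-02 5.0000e+00] t 1.35 F [ 0.1 -0.5  0.9] w 0.0008
```

Emit:
carry_out --steps '[[[-0.001, 0.001, 0.036], 0, 1], [[-0.001, 0.001, 0.041], 0, 1], [[-0.001, 0.001, 0.044], 0, 1], [[-0.001, 0.001, 0.047], 0, 1], [[-0.001, 0.001, 0.049], 0, 1], [[-0.001, 0.001, 0.049], 0, 1]]'

```text
time: 2.1
tool_pos: [0.5366, -0.0331, 0.0728]
ee_rot: [3.141, -0.001, 0.086]
wrist_force: [-0.4, -0.1, 0.9]
width: 0.0003
finger_force: 0.3
```

Emit:
carry_out --steps '[[[0, -0.001, 0.002], 0, 1], [[0, -0.001, 0.003], 0, 1], [[0, -0.001, 0.004], 0, 1], [[0, -0.001, 0.004], 0, 1]]'

```text
time: 2.6
tool_pos: [0.5365, -0.0316, 0.0692]
ee_rot: [3.141, -0.001, 0.087]
wrist_force: [-1.5, 0.5, 6.2]
width: 0.0005
finger_force: 2.7
```

Emit:
carry_out --steps '[[[0, 0, 0.001], 0, 1], [[0, 0, 0.002], 0, 1], [[0, 0, 0.002], 0, 1]]'

```text
time: 2.98
tool_pos: [0.537, -0.0317, 0.0692]
ee_rot: [3.141, -0.003, 0.087]
wrist_force: [-3.4, 0.1, 11.7]
width: 0.0006
finger_force: 6.1
```

Emit:
carry_out --steps '[[[0, 0, -0.02], 0, 1], [[0, 0, -0.055], 0, 1], [[0.028, -0.2055, -0.055], 0, 1], [[0.028, -0.2055, -0.055], 0, 1], [[0.028, -0.2055, -0.055], 0, 1], [[0.028, -0.2055, -0.055], 0, 1], [[0.028, -0.2055, -0.055], 0, 1], [[0.028, -0.2055, -0.055], 0, 1]]'

```text
time: 3.98
tool_pos: [0.5462, 0.1741, 0.1208]
ee_rot: [3.141, 0.001, 0.085]
wrist_force: [-0.3, -1.1, -0.0]
width: 0.0
finger_force: 0.0
```

```bash
cat >> h.py <<'E'
def look(u,v,tag):
    s=robot.snapshot('top'); vv,uu=np.mgrid[v-22:v+22,u-22:u+22]; px=np.c_[uu.ravel(),vv.ravel()]
    P=world(s,px); I=s['image'][px[:,1],px[:,0]].max(1)
    b=(I<60)&(P[:,2]>.062)&(P[:,2]<.09); c=(abs(P[:,2]-.066)<.004)&~b
    print(tag,'button',b.sum(),np.median(P[b],0).round(4),'case',c.sum(),cv2.minAreaRect(np.float32(P[c,:2]*1000)),np.median(P[c,2]).round(4))
E
python3 - <<'E'
from h import *
look(299,206,'round'); d=robot.snapshot('side'); cv2.imwrite('pics/side1.png',cv2.resize(d['image'][110:270,200:360],None,fx=3.7,fy=3.7)[...,::-1])
to((.547,.1755,.082),5)
E
```

```text
round button 54 [ 0.5395 -0.0306  0.0688] case 251 ((537.3178100585938, -29.659423828125), (37.6346321105957, 37.97507095336914), 86.67952728271484) 0.0659
shift [ 0.0007 -0.0016  0.039 ] turn -0.017 now [0.5464 0.1738 0.121 ] [1.7996e+02 1.0000e-02 4.8300e+00] t 4.075 F [-0.5 -0.3 -0.1] w 0.0002
```

View pics/side1.png

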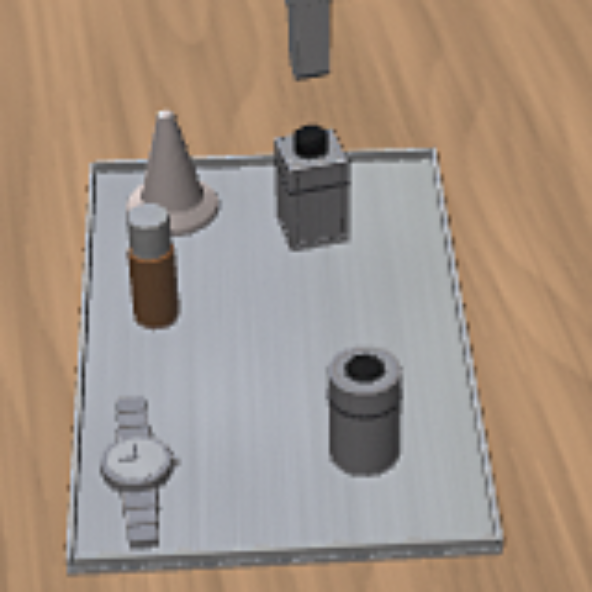

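The round button at (363,367) has stayed down (top at 0.069), so the round atomiser is sound. The finger is above the square's button at (311,140). I'll press that one now.

Emit:
carry_out --steps '[[[0.001, -0.002, 0.036], 0, 1], [[0.001, -0.002, 0.042], 0, 1], [[0.001, -0.002, 0.046], 0, 1], [[0.001, -0.002, 0.049], 0, 1], [[0.001, -0.002, 0.051], 0, 1], [[0.001, -0.002, 0.053], 0, 1], [[0.001, -0.002, 0.053], 0, 1]]'

```text
time: 4.95
tool_pos: [0.5477, 0.1774, 0.07]
ee_rot: [3.141, -0.002, 0.087]
wrist_force: [-3.2, -2.2, 8.8]
width: 0.0001
finger_force: 4.3
```

Emit:
carry_out --steps '[[[0, 0, 0.001], 0, 1], [[0, 0, 0.002], 0, 1], [[0, 0, 0.003], 0, 1], [[0, 0, 0.003], 0, 1]]'

```text
time: 5.45
tool_pos: [0.5487, 0.1772, 0.07]
ee_rot: [3.14, -0.005, 0.087]
wrist_force: [-4.9, -4.3, 18.2]
width: 0.0004
finger_force: 8.8
```

Emit:
carry_out --steps '[[[0, 0, -0.015], 0, 1], [[0, 0, -0.06], 0, 1], [[0, 0, -0.085], 0, -1], [[0, 0.1, -0.085], 0, -1], [[0, 0.1, -0.085], 0, -1], [[0, 0.1, -0.085], 0, -1], [[0, 0.1, -0.085], 0, -1], [[0, 0.1, -0.085], 0, -1]]'

```text
time: 6.45
tool_pos: [0.5556, 0.0793, 0.1498]
ee_rot: [-3.141, 0.0, 0.088]
wrist_force: [0.7, 0.7, 0.2]
width: 0.0569
finger_force: 0.0
```

Run:
```python
from h import *
look(299,206,'round'); look(193,203,'square'); d=robot.snapshot('side'); cv2.imwrite('pics/side2.png',cv2.resize(d['image'][110:270,200:360],None,fx=3.7,fy=3.7)[...,::-1])
to((.547,.1765,.15),5)
```

```text
round button 54 [ 0.5393 -0.0306  0.0689] case 249 ((537.4414672851562, -29.874141693115234), (37.56256866455078, 38.25553512573242), 89.09880065917969) 0.0658
square button 75 [0.5484 0.1768 0.0773] case 151 ((543.5105590820312, 177.4542694091797), (29.538007736206055, 36.12417221069336), 2.822476625442505) 0.0659
shift [-0.     -0.0978 -0.0001] turn 0.005 now [0.5557 0.0791 0.1499] [-179.99    0.      5.05] t 6.6 F [ 0.3 -0.3 -0. ] w 0.069
```

View pics/side2.png

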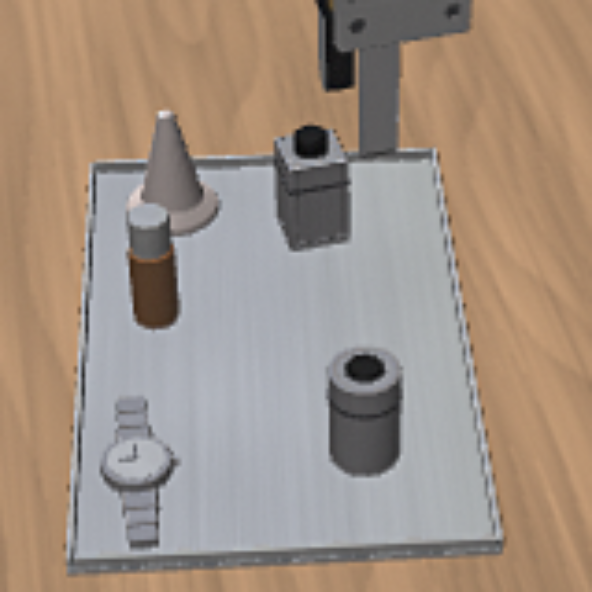

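The square's button at (311,138) is out again (top at 0.077) and the round one's is still down, so the square atomiser goes into the bowl.

Emit:
carry_out --steps '[[[0, -0.098, 0], 0, -1], [[0, -0.098, 0], 0, -1], [[0, -0.098, 0], 0, -1], [[0, -0.098, 0], 0, -1], [[0, -0.098, 0.04], 0, -1], [[0, -0.098, 0.08], 0, -1], [[0, -0.098, 0.116], 0, -1], [[0, -0.098, 0.116], 0, -1], [[0, -0.098, 0.116], 0, -1]]'

```text
time: 7.72
tool_pos: [0.5485, 0.1751, 0.0357]
ee_rot: [-3.142, -0.002, 0.086]
wrist_force: [-0.1, 0.0, 0.5]
width: 0.0945
finger_force: 0.0
```

```bash
python3 -c "
from h import *
to((.5475,.1765,.034),5)"
```

```text
shift [-0.0009 -0.0014  0.0017] turn -0.01 now [0.5485 0.1751 0.0357] [-1.8e+02 -1.4e-01  4.9e+00] t 7.725 F [-0.1  0.   0.5] w 0.0945
```

Emit:
carry_out --steps '[[[-0.001, -0.001, 0.001], 0, -1], [[-0.001, -0.001, 0.001], 0, 0.3], [[-0.001, -0.001, 0.001], 0, 1], [[-0.001, -0.001, 0.001], 0, 1], [[-0.001, -0.001, 0.001], 0, 1], [[-0.001, -0.001, 0.001], 0, 1], [[-0.001, -0.001, 0.001], 0, 1], [[-0.001, -0.001, 0.001], 0, 1]]'

```text
time: 8.72
tool_pos: [0.5461, 0.1766, 0.033]
ee_rot: [3.141, 0.0, 0.087]
wrist_force: [0.1, -1.0, -0.4]
width: 0.038
finger_force: 30.0
```

Emit:
carry_out --steps '[[[0, 0, -0.02], 0, 1], [[0, 0, -0.06], 0, 1], [[0, 0, -0.1], 0, 1], [[0, 0, -0.13], 0, 1], [[0, 0, -0.13], 0, 1], [[0, 0, -0.13], 0, 1]]'

```text
time: 9.48
tool_pos: [0.5453, 0.1764, 0.1611]
ee_rot: [3.141, 0.003, 0.087]
wrist_force: [-0.0, -0.1, -1.2]
width: 0.0381
finger_force: 30.0
```

```bash
python3 -c "
from h import *
o=robot.get_obs(); print(o['joint_positions'],o['finger_force'])
to((.6,-.27,.163),5)"
```

```text
[ 2.14025325e-01  1.53328704e-01  1.38532418e+00 -8.54872986e-05
  1.60588878e+00  1.69817120e+00] 29.989301562309265
shift [ 0.0159  0.4495 -0.0019] turn -0.004 now [0.5453 0.1764 0.1611] [1.7997e+02 1.7000e-01 4.9600e+00] t 9.475 F [-0.  -0.1 -1.2] w 0.0381
```

Emit:
carry_out --steps '[[[0.001, 0.03, 0], 0, 1], [[0.003, 0.085, 0], 0, 1], [[0.005, 0.14, 0], 0, 1], [[0.007, 0.195, 0], 0, 1], [[0.009, 0.25, 0], 0, 1], [[0.011, 0.305, 0], 0, 1], [[0.013, 0.36, 0], 0, 1], [[0.015, 0.41, 0], 0, 1], [[0.016, 0.4495, 0], 0, 1], [[0.016, 0.4495, 0], 0, 1]]'

```text
time: 10.72
tool_pos: [0.5994, -0.2723, 0.159]
ee_rot: [-3.139, 0.005, 0.082]
wrist_force: [-0.9, 1.9, -1.4]
width: 0.0378
finger_force: 30.0
```

Run:
```python
from h import *
d=robot.snapshot('side'); cv2.imwrite('pics/side3.png',d['image'][140:400,200:500][...,::-1])
# bowl rim in side view
hsv=cv2.cvtColor(d['image'],cv2.COLOR_RGB2HSV)
to((.599,-.27,.0375),5)
```

```text
shift [-0.0007 -0.0003  0.1221] turn -0.016 now [ 0.5997 -0.2703  0.1596] [-179.8     0.25    4.84] t 10.775 F [-0.2  0.6 -1.1] w 0.0374
```

View pics/side3.png

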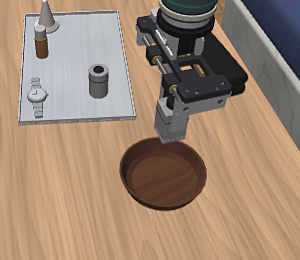

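The square atomiser hangs upright in the gripper at (170,125) above the bowl at (163,172), and the round one is undisturbed. Now I'll lower it.

Emit:
carry_out --steps '[[[-0.001, 0, 0.03], 0, 1], [[-0.001, 0, 0.07], 0, 1], [[-0.001, 0, 0.1], 0, 1], [[-0.001, 0, 0.115], 0, 1], [[-0.001, 0, 0.119], 0, 1], [[-0.001, 0, 0.121], 0, 1], [[-0.001, 0, 0.121], 0, 1]]'

```text
time: 11.65
tool_pos: [0.6009, -0.2703, 0.0436]
ee_rot: [3.14, -0.002, 0.087]
wrist_force: [0.7, 0.7, -1.0]
width: 0.0381
finger_force: 30.0
```

Emit:
carry_out --steps '[[[0, 0, 0.002], 0, 1], [[0, 0, 0.004], 0, 1], [[0, 0, 0.005], 0, 1], [[0, 0, 0.005], 0, 1]]'

```text
time: 12.15
tool_pos: [0.5999, -0.2699, 0.0369]
ee_rot: [-3.141, 0.0, 0.087]
wrist_force: [-0.2, 0.2, -1.2]
width: 0.0376
finger_force: 30.0
```

Emit:
carry_out --steps '[[[0, 0, 0.001], 0, 1], [[0, 0, 0.002], 0, 1], [[0, 0, 0.002], 0, 1]]'

```text
time: 12.52
tool_pos: [0.6, -0.2699, 0.0351]
ee_rot: [3.142, -0.0, 0.087]
wrist_force: [-0.1, 0.0, -1.8]
width: 0.0378
finger_force: 30.0
```

Emit:
carry_out --steps '[[[0, 0, 0.001], 0, 1], [[0, 0, 0.0015], 0, 1], [[0, 0, 0.0015], 0, 1]]'

```text
time: 12.9
tool_pos: [0.6002, -0.27, 0.035]
ee_rot: [3.141, -0.001, 0.087]
wrist_force: [-2.4, 1.4, 4.8]
width: 0.0379
finger_force: 30.0
```

Emit:
carry_out --steps '[[[0, 0, -0.0005], 0, 0.1], [[0, 0, -0.0005], 0, -0.2], [[0, 0, -0.0005], 0, -0.4], [[0, 0, -0.0005], 0, -0.4], [[0, 0, -0.0005], 0, -0.4], [[0, 0, -0.03], 0, -0.4], [[0, 0, -0.08], 0, -0.4], [[0, 0, -0.13], 0, -0.4], [[-0.06, 0.06, -0.17], 0, -0.4], [[-0.12, 0.06, -0.17], 0, -0.4]]'

```text
time: 14.15
tool_pos: [0.5058, -0.3354, 0.2026]
ee_rot: [3.138, -0.003, 0.088]
wrist_force: [0.0, -0.7, -0.2]
width: 0.0657
finger_force: 0.0
```

Emit:
carry_out --steps '[[[-0.06, 0, 0], 0, -0.4], [[-0.12, 0, 0], 0, -0.4], [[-0.15, 0, 0], 0, -0.4], [[-0.15, 0, 0], 0, -0.4], [[-0.15, 0, 0], 0, -0.4]]'

```text
time: 14.78
tool_pos: [0.3566, -0.3463, 0.2004]
ee_rot: [3.141, -0.001, 0.087]
wrist_force: [0.2, 0.3, 0.8]
width: 0.0656
finger_force: 0.0
```

Run:
```python
from h import *
s=robot.snapshot('top'); vv,uu=np.mgrid[130:230,365:465]; P=world(s,np.c_[uu.ravel(),vv.ravel()])
k=abs(P[:,2]-.068)<.004; print('case in bowl',k.sum(),cv2.minAreaRect(np.float32(P[k,:2]*1000)),np.median(P[k,2])); k=(P[:,2]>.075)&(P[:,2]<.09); print('button',np.median(P[k],0))
look(299,206,'round'); d=robot.snapshot('side')
for n,(u,v) in dict(cone=(178,247),roll=(228,258),watch=(295,271)).items(): print(n,world(s,(u,v)))
cv2.imwrite('pics/fin.png',np.hstack([s['image'][100:320,140:500],d['image'][140:360,200:500]])[...,::-1]); to((.6,-.27,.2))
```

```text
case in bowl 258 ((602.310302734375, -267.8317565917969), (38.4693603515625, 39.20708084106445), 5.0283589363098145) 0.06742955915155306
button [ 0.60155448 -0.2671315   0.07891714]
round button 69 [ 0.539  -0.0305  0.0686] case 236 ((537.060546875, -29.776819229125977), (37.37954330444336, 38.40049743652344), 88.7585220336914) 0.0656
cone [[0.46297406 0.20697272 0.05802351]]
roll [[0.43925126 0.10605649 0.08204704]]
watch [[ 0.41414083 -0.02220504  0.0163233 ]]
shift [ 0.2488 -0.0544 -0.    ] turn 0 now [ 0.3569 -0.3461  0.2   ] [-179.98   -0.      5.05] t 14.925 F [ 0.1 -0.3  0. ] w 0.0656
```

View pics/fin.png

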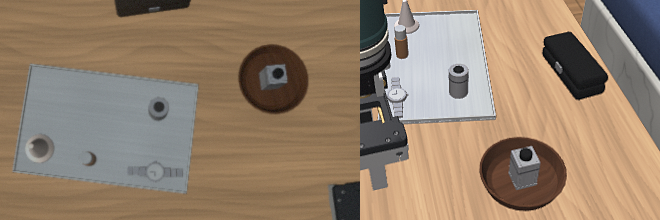

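The square atomiser stands upright in the middle of the bowl, at (275,77) in the top view, within about 3 mm of centre. The round one at (159,108) is in place and still locked, and the bystanders have not moved.

```bash
python3 -c "
from bench import robot
print(robot.close_job())"
```

```text
the job is handed in; nothing more can be done
None
```

I clicked both buttons fully down, round first; the square one sprang back, so the square atomiser now stands upright in the middle of the walnut bowl, while the round one is still locked down in its place on the tray with the ring cone, roll-on bottle and watch undisturbed, and the job is handed in.

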